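Dispense one spacer disc and park it in the rounded pen

TASK

On the dispenser, press the plunger all the way down once and let it spring back up, so that a single white disc slides out on to the bench. Then, without picking it up, push that disc aside with the fingertips until it lies flat and wholly inside the pen with the rounded back. Leave the other discs in the dispenser and everything else on the bench where it is.

Things in the scene. Friction and masses are not known exactly. Their poses are not given: they have to be found in the camera images.
- dispenser: Disc dispenser fixed to the bench: open-topped magazine (44 x 44, 46 high), grey housing behind it (to x = -101; 48 wide, 40 high); foot flanges 4 high, 34 to either side. Origin on the bench under the magazine's axis; +x points out of the exit slot, z up; magazine front face at x = 22. The plunger drives a pusher out of the slot (3 times its travel, to x = 53.5) and back.
- plunger (a joint): Plunger travel in m: 0 up (at rest), 0.024 fully down. Pressed straight down; a spring brings it back up. It takes about 3 N to start and, with the discs' friction, 6 to 9 N fully down.
- plunger_top (a point): Centre of the top of the plunger's black round cap, 32 across and 8 thick: 72 above the bench when up, 48 when fully down; 55 behind the magazine's axis.
- disc0: Lowest of three like white plastic discs stacked in the magazine, 32 across, 12 thick, about 20 g: the one that comes out. Origin at the centre of its underside. After one full press it lies on the bench, its centre about 70 ahead (dispenser +x) of the magazine's axis, some 32 clear of the magazine's front face.
- disc1: Middle white disc of the stack, same size; drops to the bottom of the magazine when the plunger has come back up. Origin at the centre of its underside.
- disc2: Top white disc of the stack, same size. Origin at the centre of its underside.
- pen_round: Pen with the rounded back: a U of dark steel wall, 12 high, 4 thick, fixed to the bench, no floor. Inner half-circle of radius 40 about the origin on the -y side, then two straight sides 80 apart inside, running to the open mouth. Origin on the bench at the half-circle's centre; +y points out of the mouth (mouth at y = +35, back at y = -40).
- pen_square: The other pen, like the first in wall, width and depth but with a straight back and square corners; a glass block lies in it. Origin and axes as for the rounded one. The two pens may stand either way round, nearer or farther from the robot.
- coupon: square green glass block, 30 x 30 x 10, lying in the square-backed pen. Origin at its underside's centre.
- amber_bottle: amber bottle with a blue cap, 72 across, 150 high. Origin at its underside's centre.
- red_jar: small glass jar with a red cap, 44 across, 55 high. Origin at its underside's centre.
- beaker: open glass beaker, 68 across, 85 high. Origin at its underside's centre.
- vial: small capped glass vial, 26 across, 50 high. Origin at its underside's centre.
- syringe: syringe lying on the bench, 122 long, 26 wide, 24 high; its axis along its own x, origin on the bench under the barrel's rear half.
- spatula: steel spatula lying on the bench along its own x, 170 long.
Mind the look-alikes: they are no part of the job. Leave any red look-alike of the dispenser alone.

How it is judged:
By the outcome, as a careful person would: the job done as asked, in the order asked, and still so for the second after the job is handed in, with the robot touching nothing.
It also fails if it takes over 69 s, if anything falls off the work surface, if the arm or the gripper's body presses on something with over 40 N, if the wrist force passes 120 N, or if a joint passes its speed limit or range.

ROBOT

A 6-joint arm with a two-finger parallel gripper is mounted at the origin on the work surface. World frame = base frame: x ahead of the robot, y to its left, z up, the work surface at z = 0. Lengths are in mm, angles in rad, forces in N, time in s.
With the tool pointing down it reaches from about 275 to 750 mm from the base axis. Payload 10.2 kg.
Tool frame: the origin (TCP) lies between the finger pads; the fingertips stand 17 mm ahead of it and the grasp point (between the pads) lies 2 mm behind it; y points along the fingers, x is the direction in which the jaws open and shut, and the axes are right-handed (so a half turn about y gives the same grasp; the last joint's range is limited). The gripper opens to 85 mm and grips with 20 to 120 N. Pads are 22 mm wide; open, the fingers measure 114 mm over their backs; the gripper's body (76 mm by 85 mm) begins 54 mm behind the grasp point. The pads swing forward as they close: fully open they stand 13 mm farther back than shut.
Start: joints at [-1.535, 0.313, 1.498, -0, 1.331, -0.223], TCP at [134.345, -507.526, 248.294] pointing down, gripper open.
Joint ranges: [-2.94, 2.94], [-0.97, 2.17], [0.19, 2.56], [-1.23, 4.37], [0.02, 3.11], [-2.88, 2.88]. Speed limits (rad/s): [2.39, 2.39, 3.01, 3.14, 3.14, 3.14].

INTERFACE

Orientations are given as a unit quaternion [w, x, y, z].
In Python, from rig import ctrl gives the robot as it stands.
- The arm moves only by the tool jog_arm, never from a script. Its argument "targets" is a list of rows, each an object with "offset": the shift along the tool's x, y, z in m, a list of three; "yaw": the turn about the tool's y in rad. In form: [{"offset": [dx, dy, dz], "yaw": yaw}, ...]. A call has 1 to 12 rows; each row is the pose to reach, as a shift and turn from the pose measured when the call began, along the tool's axes at that moment; what a row does not reach only later rows make up. A row lasts 1/12 s, in which the tool goes at most 41.7 mm and 7.16 degrees, less where a joint would pass 70% of its speed; a pose out of reach is approached as far as the arm can. A call with a gripper value outside its range is refused whole. "fingers" is the finger opening in m, from 0 to 0.0854, set as the call begins (left out, the last holds). The fingers move at their own pace and stop on an object; "grip_force" is the grip in N (left out, the last holds). Time passes only in rows, so rows that repeat a pose let the fingers close. It gives the time, the measured TCP pose, the force and the opening at its end, in the units of the state.
- ctrl.sense(): the state, without advancing time (a new reading comes with each control period).
- ctrl.capture(name): name is "scene" or "top"; returns a dict with "img" (480x640x3 uint8, red, green, blue), "intrinsics" (3x3 intrinsics, pixels), "k1" (the pictures are not rectified: a ray, as slopes to the right and down, at radius r is drawn at 1 + k1 r^2 times it, then the intrinsics apply), "T" (4x4, takes a point from camera to world coordinates). Camera axes: x right, y up, looking along -z (the intrinsics and any distortion apply to the point x, -y, -z); pixel columns grow to the right and rows downward; lengths in mm; the calibration is good to about 2 mm. A picture is of the moment at which its call begins. There is no depth.
- ctrl.finish_job(): hands the job in, once; it reports no verdict.
Trained networks look in the newest picture that a camera, given by its name, has taken for a name from the list of things; names that differ only in an ending like _2 or _b are one class to them, and where a whole thing is asked for, a point or a joint stands for the part that bears it (a point fixed in the world has none). Each returns a list of dicts, best first, with "score" (0 to 1); they miss things now and then, are a little off and sometimes report something else, mostly with a low value. They report only what shows in the picture. A call takes as long as a camera call. They do not tell look-alikes from the thing itself.
- ctrl.boxes_of(camera, target): "box" ([left, top, right, bottom] in pixels, round what is visible of it).
- ctrl.regions_of(camera, target): "region" (480x640 bool, what is visible of it) and "box" ([left, top, right, bottom] in pixels, round what is visible of it).
The state is a dict: "time_s": time; "joints": joint angles; "dq": joint speeds; "tau": joint torques, N m; "eef_pos": TCP position; "ee_rot": TCP orientation; "force": force on the tool from outside, world axes, zero at the start; "wrist_torque": the same for the moment, N m; "grip_width": opening from 0.0 (shut) to 1.0 (fully open).
Only numpy, scipy, OpenCV 4.12 (cv2) and the standard library are available. Lean on these libraries where they do the work, as an engineer would, in place of code of your own. Each camera call takes 0.05 s, during which the arm holds its last target.

## Working session

There is one attempt and no reset: what is moved stays moved. The work goes in short steps, Python scripts to look and compute and a tool call to move; the robot and the scene stay as the last step left them, time stands still between calls to the robot, and variables do not carry over. Pictures are saved under pics/ and viewed, and the job is handed in when it is done.

Besides the shell and the picture viewer there is one more tool, called after "Request:" as name([rows], argument=value, ...), one row to a line, values as JSON. jog_arm: Moves the arm, as the interface text tells. Its arguments: {"type":"object","properties":{"targets":{"type":"array"},"fingers":{"type":"number"},"grip_force":{"type":"number"}},"required":["targets"]}

```bash
mkdir -p pics; ls
python3 - <<'E'
from rig import ctrl
import cv2
s=ctrl.sense(); print({k:(v if not hasattr(v,'round') else v) for k,v in s.items()})
for n in ("scene","top"):
    c=ctrl.capture(n); cv2.imwrite(f"pics/{n}0.png",c["img"][:,:,::-1]); print(n,c["intrinsics"],c["k1"],c["T"])
E
```

```text
pics
{'time_s': 0.0, 'joints': array([-1.53540607e+00,  3.13470347e-01,  1.49843772e+00,  1.44497068e-05,
        1.33098948e+00, -2.23384286e-01]), 'dq': array([-9.75657610e-04, -3.14115968e-05, -3.19563509e-04,  1.02615898e-05,
        2.88070920e-04, -1.36639792e-03]), 'tau': array([-1.36265626e-04, -4.12269866e+01, -2.59742403e+01, -2.21415885e-04,
        4.21945922e-03, -4.29869985e-06]), 'eef_pos': array([ 134.33657043, -507.28248474,  247.7244076 ]), 'ee_rot': array([ 0.56069155, -0.55997442,  0.4315985 , -0.43101782]), 'force': array([-0.8695709 , -1.3835815 , -0.10713319]), 'wrist_torque': array([0.06394258, 0.00351508, 0.00967971]), 'grip_width': 1.0012109923348553}
scene [[524.40540909   0.         310.07104922]
 [  0.         524.40540909 240.02494602]
 [  0.           0.           1.        ]] 0.04738876339407448 [[ 6.36604120e-01 -5.39632899e-01  5.50936955e-01  1.11791166e+03]
 [ 7.71187678e-01  4.47476289e-01 -4.52807393e-01 -4.56268051e+02]
 [-2.18145779e-03  7.13134844e-01  7.01023492e-01  7.69720120e+02]
 [ 0.00000000e+00  0.00000000e+00  0.00000000e+00  1.00000000e+00]]
top [[461.98873832   0.         322.09498443]
 [  0.         461.98873832 229.45091988]
 [  0.           0.           1.        ]] -0.1141800261093984 [[-2.84918791e-02  9.83025262e-01 -1.81244441e-01  3.97763324e+02]
 [-9.99340844e-01 -2.39318476e-02  2.72973213e-02  2.88179552e+01]
 [ 2.24964421e-02  1.81902725e-01  9.83059158e-01  1.03096055e+03]
 [ 0.00000000e+00  0.00000000e+00  0.00000000e+00  1.00000000e+00]]
```

View pics/scene0.png

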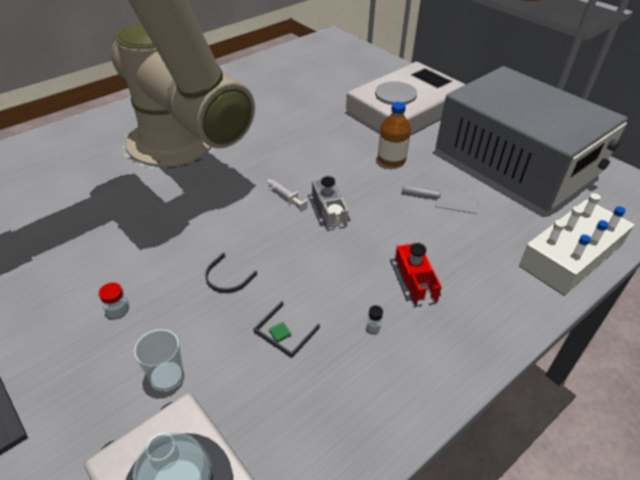

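View pics/top0.png

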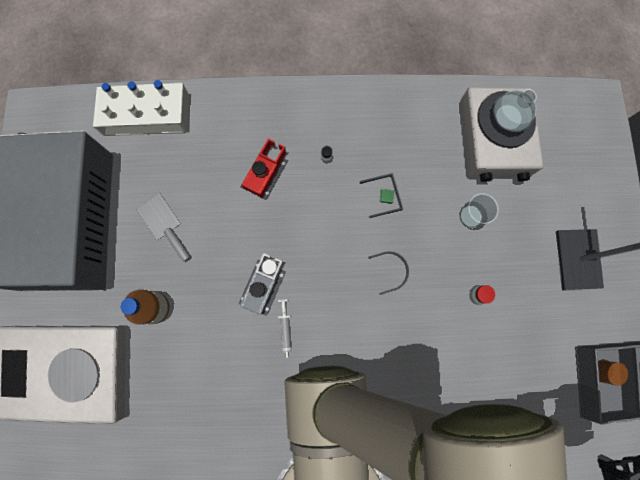

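The grey dispenser is at top (262,283), with the white disc at (269,266) and the black cap at (258,290). The red look-alike at (263,168) is not to be touched. The rounded pen is the nearer U at (388,272), its mouth to the left; the square pen holding the green block is at (385,195). Next I measure these.

```bash
cat > h.py <<'E'
import numpy as np, cv2
from rig import ctrl
def dist(c): return np.array([c["k1"],0,0,0,0.])
def ray(c,uv):
    p=cv2.undistortPoints(np.array([[uv]],float),c["intrinsics"],dist(c))[0,0]
    d=c["T"][:3,:3]@np.array([p[0],-p[1],-1]); return c["T"][:3,3],d/np.linalg.norm(d)
def atz(c,uv,z):
    o,d=ray(c,uv); return o+d*(z-o[2])/d[2]
def proj(c,P):
    P=np.atleast_2d(P).astype(float); T=np.linalg.inv(c["T"]); q=P@T[:3,:3].T+T[:3,3]
    q=q*[1,-1,-1]
    return cv2.projectPoints(q,np.zeros(3),np.zeros(3),c["intrinsics"],dist(c))[0][:,0]
def tri(c1,u1,c2,u2):
    o1,d1=ray(c1,u1);o2,d2=ray(c2,u2)
    A=np.c_[d1,-d2];s=np.linalg.lstsq(A,o2-o1,rcond=None)[0]
    a=o1+d1*s[0];b=o2+d2*s[1];return (a+b)/2,np.linalg.norm(a-b)
E
python3 - <<'E'
from h import *
C={n:ctrl.capture(n) for n in("scene","top")}
for n in C:
    for t in("dispenser","plunger_top","plunger","disc0","disc2","pen_round","pen_square"):
        for r in ctrl.regions_of(n,t)[:3]:
            m=r["region"];ys,xs=np.nonzero(m); print(n,t,round(r["score"],2),np.round(r["box"],1),"cen",xs.mean().round(1),ys.mean().round(1),m.sum())
    big=cv2.imwrite
    im=C[n]["img"][:,:,::-1]
x=C["top"]["img"][235:325,225:425,::-1];cv2.imwrite("pics/topc.png",cv2.resize(x,None,fx=4,fy=4,interpolation=2))
x=C["scene"]["img"][165:305,195:365,::-1];cv2.imwrite("pics/scc.png",cv2.resize(x,None,fx=4,fy=4,interpolation=2))
E
```

```text
scene dispenser 0.65 [390.9 241.3 441.4 306.3] cen 415.3 272.8 2070
scene dispenser 0.64 [311.7 175.6 346.9 228.7] cen 327.1 200.8 1227
scene dispenser 0.29 [320.7 176.  335.1 192.8] cen 327.6 181.9 139
scene plunger_top 0.47 [409.  241.5 427.7 260.4] cen 417.2 250.9 213
scene plunger_top 0.45 [321.1 175.8 338.3 195. ] cen 327.9 182.3 180
scene plunger 0.69 [413.4 241.5 426.6 262. ] cen 417.6 251.0 222
scene plunger 0.51 [321.5 174.6 334.7 195.5] cen 328.1 182.7 176
scene disc0 0.54 [328.8 206.9 340.1 218.2] cen 336.0 209.9 96
scene disc2 0.54 [328.8 206.9 340.1 218.2] cen 336.0 209.9 96
scene pen_round 0.78 [204.4 252.5 258.  293.2] cen 224.4 278.4 489
scene pen_square 0.6 [251.9 301.7 318.3 352.3] cen 281.8 334.2 612
top dispenser 0.97 [238.  253.9 284.3 316.2] cen 261.6 288.1 1451
top dispenser 0.91 [240.4 140.9 287.4 200.9] cen 264.8 171.0 1509
top dispenser 0.74 [261.1 260.6 277.2 274.5] cen 269.3 266.9 169
top plunger_top 0.74 [250.2 285.5 266.6 297.4] cen 256.7 289.3 176
top plunger_top 0.51 [254.  158.9 266.9 175.6] cen 258.8 168.0 161
top plunger_top 0.33 [380.4 187.9 394.  202.7] cen 386.0 195.6 166
top plunger 0.72 [248.9 281.2 265.5 296.5] cen 256.6 289.3 201
top plunger 0.45 [250.9 159.8 267.4 177.2] cen 258.9 167.3 172
top disc0 0.67 [260.9 261.7 277.9 274.8] cen 269.6 267.3 174
top disc0 0.23 [236.2 253.6 283.6 314.3] cen 261.6 287.8 1484
top disc2 0.67 [260.9 261.7 277.9 274.8] cen 269.6 267.3 174
top disc2 0.23 [236.2 253.6 283.6 314.3] cen 261.6 287.8 1484
top pen_round 0.63 [250.4 282.7 267.5 296.3] cen 257.1 289.5 198
top pen_round 0.51 [372.3 252.  408.9 273.7] cen 384.5 257.5 19
top pen_square 0.75 [360.1 172.4 400.7 220.4] cen 388.5 191.1 318
```

```bash
ls pics
```

```text
scc.png
scene0.png
top0.png
topc.png
```

View pics/topc.png

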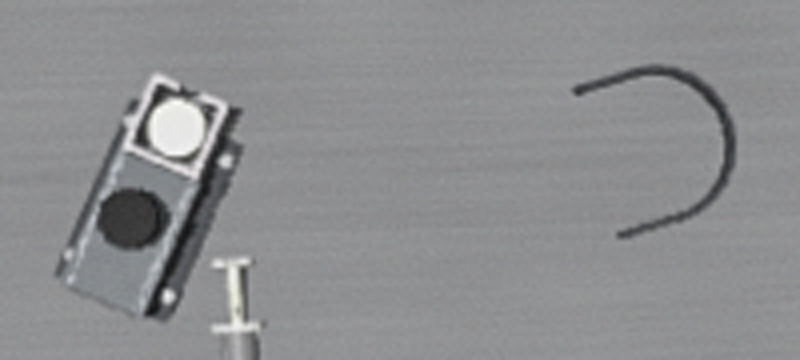

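View pics/scc.png

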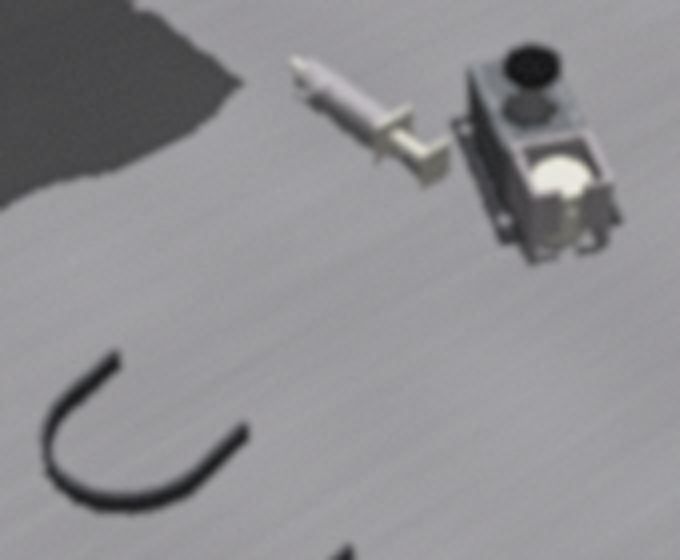

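Run:
```python
from h import *
from scipy.optimize import least_squares
from scipy.spatial import cKDTree
C={n:ctrl.capture(n) for n in("scene","top")}
cap,e=tri(C["top"],(258.3,289.5),C["scene"],(328,181.5));print("cap tri",cap.round(1),e.round(1))
c72=[atz(C["top"],(258.3,289.5),72),atz(C["scene"],(328,181.5),72)];print("cap z72",np.round(c72,1))
print("mag z46 top",atz(C["top"],(269.75,266.6),46).round(1),"disc z?",tri(C["top"],(269,266.7),C["scene"],(195+561/4,165+172/4)))
cor=[(158,75),(228,104),(200,177),(130,150)]
q=np.array([atz(C["top"],(225+a/4,235+b/4),46) for a,b in cor]);print(q.round(1),[np.linalg.norm(q[i]-q[i-1]).round(1) for i in range(4)])
ax=(q[0]+q[1]-q[2]-q[3])[:2];print("heading from mag",np.degrees(np.arctan2(ax[1],ax[0])))
m=q.mean(0);print("mag",m.round(1)); v=(m-np.mean(c72,0))[:2];print("heading mag-cap",np.degrees(np.arctan2(v[1],v[0])),np.linalg.norm(v))
# pen
t=np.linspace(np.pi,2*np.pi,120)
L=np.r_[np.c_[np.full(40,-42),np.linspace(35,0,40)],42*np.c_[np.cos(t),np.sin(t)],np.c_[np.full(40,42),np.linspace(0,35,40)]]
def curve(p,z,n):
    c,s=np.cos(p[2]),np.sin(p[2]);w=L@np.array([[c,s],[-s,c]])+p[:2]
    return proj(C[n],np.c_[w,np.full(len(w),z)])
B={"scene":(200,248,262,296),"top":(364,246,412,298)}
M={}
for n,(l,t_,r,b) in B.items():
    g=C[n]["img"].max(2)[t_:b,l:r]; ys,xs=np.nonzero(g<75 if n=="scene" else g<95); M[n]=np.c_[xs+l,ys+t_]; print(n,len(xs),np.percentile(g,[1,5,10,50]))
def res(p,ns=("scene","top")):
    o=[]
    for n in ns:
        cv=np.vstack([curve(p,6,n)]) 
        o+=[cKDTree(cv).query(M[n])[0], 0.7*cKDTree(M[n]).query(cv)[0]]
    return np.concatenate(o)
p0=[atz(C["top"],(388,272),6)[0],atz(C["top"],(388,272),6)[1],np.radians(20)]
for ns in(("scene","top"),("top",),("scene",)):
    best=min((least_squares(res,[p0[0],p0[1],a],args=(ns,),loss="soft_l1",diff_step=1e-3) for a in np.radians([-30,-10,10,30])),key=lambda r:r.cost)
    print(ns,best.x[:2].round(1),np.degrees(best.x[2]),best.cost/len(best.fun))
    if len(ns)==2:P=best.x
for n in C:
    l,t_,r,b=B[n];im=cv2.resize(C[n]["img"][t_:b,l:r,::-1],None,fx=8,fy=8)
    for u,v in curve(P,12,n): cv2.circle(im,(int((u+.5-l)*8),int((v+.5-t_)*8)),1,(0,255,0),-1)
    for u,v in curve(P,0,n): cv2.circle(im,(int((u+.5-l)*8),int((v+.5-t_)*8)),1,(0,0,255),-1)
    M[n+"i"]=im
h=min(M["scenei"].shape[0],M["topi"].shape[0])
cv2.imwrite("pics/pen.png",cv2.resize(np.hstack([M["scenei"][:h],M["topi"][:h]]),None,fx=.85,fy=.85))
```

```text
cap tri [452.8 138.9  69. ] 2.8
cap z72 [[451.8 137.4  72. ]
 [456.3 137.6  72. ]]
mag z46 top [501.4 115.6  46. ] disc z? (array([502.35339187, 118.30311469,  38.478791  ]), np.float64(1.0936346094483416))
[[529.4 126.6  46. ]
 [512.8  89.2  46. ]
 [474.1 104.7  46. ]
 [489.4 141.8  46. ]] [np.float64(42.8), np.float64(40.8), np.float64(41.6), np.float64(40.2)]
heading from mag -21.336129175623174
mag [501.4 115.6  46. ]
heading mag-cap -24.852160759789857 52.20284336219088
scene 267 [ 36.  54.  81. 157.]
top 175 [ 64.  79. 117. 144.]
('scene', 'top') [ 488.9 -145.9] 15.00482885253758 0.19154100972134522
('top',) [ 489.4 -145.2] 16.004676405962343 0.10368326275012146
('scene',) [ 488.6 -146.4] 15.134790711855102 0.25059940607810527
```

View pics/pen.png

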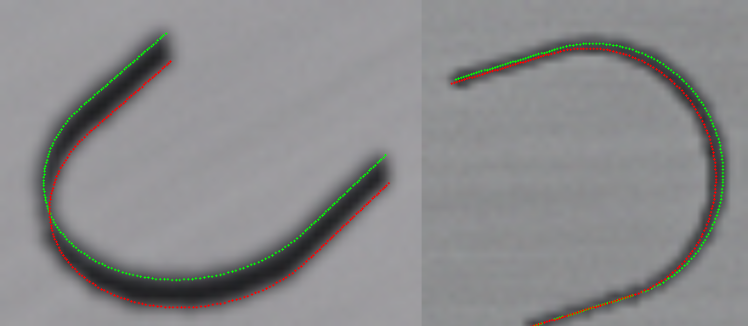

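```bash
cat >> h.py <<'E'
from scipy.spatial.transform import Rotation as Ro
def st():
    s=ctrl.sense(); R=Ro.from_quat(np.roll(s["ee_rot"],-1)).as_matrix(); return s,np.array(s["eef_pos"]),R
def go(target,xdir=None):
    s,p,R=st(); d=np.array(target)-p; print("t",s["time_s"],"pos",p.round(1),"xdir",np.degrees(np.arctan2(R[1,0],R[0,0])).round(1),"F",np.round(s["force"],1),"w",round(s["grip_width"],3))
    print("offset m",(R.T@d/1000).round(4))
    if xdir is not None:
        a=np.radians(xdir); v=R.T@np.array([np.cos(a),np.sin(a),0]); print("yaw",np.arctan2(-v[2],v[0]).round(3))
E
python3 - <<'E'
from h import *
s,p,R=st();print(R.round(3)); go((453,138,110))
E
```

```text
[[ 0.256 -0.     0.967]
 [-0.967  0.     0.256]
 [-0.    -1.    -0.   ]]
t 1.0 pos [ 134.3 -507.5  248.3] xdir -75.2 F [-0.   0.3  0.5] w 0.999
offset m [-0.5424  0.1383  0.4732]
```

Run:
```python
from h import *
go((453,138,150),-30)
```

```text
t 1.0 pos [ 134.3 -507.5  248.3] xdir -75.2 F [-0.   0.3  0.5] w 0.999
offset m [-0.5424  0.0983  0.4732]
yaw -0.788
```

Request:
jog_arm([
  {"offset":[-0.542,0.098,0.473],"yaw":-0.788},
  {"offset":[-0.542,0.098,0.473],"yaw":-0.788},
  {"offset":[-0.542,0.098,0.473],"yaw":-0.788},
  {"offset":[-0.542,0.098,0.473],"yaw":-0.788},
  {"offset":[-0.542,0.098,0.473],"yaw":-0.788},
  {"offset":[-0.542,0.098,0.473],"yaw":-0.788},
  {"offset":[-0.542,0.098,0.473],"yaw":-0.788},
  {"offset":[-0.542,0.098,0.473],"yaw":-0.788},
  {"offset":[-0.542,0.098,0.473],"yaw":-0.788},
  {"offset":[-0.542,0.098,0.473],"yaw":-0.788},
  {"offset":[-0.542,0.098,0.473],"yaw":-0.788},
  {"offset":[-0.542,0.098,0.473],"yaw":-0.788},
], fingers=0, grip_force=20)

```text
time_s: 2.0
eef_pos: [354.2, -61.4, 180.9]
ee_rot: [-0.683, 0.683, -0.183, 0.184]
force: [0.9, -1.6, -0.0]
grip_width: 0.001
```

Run:
```python
from h import *
go((453,138,120),-30)
```

```text
t 2.0 pos [354.2 -61.4 180.9] xdir -30.0 F [ 0.9 -1.6 -0. ] w 0.001
offset m [-0.0143  0.0609  0.222 ]
yaw -0.001
```

Request:
jog_arm([
  {"offset":[-0.014,0.061,0.222],"yaw":0},
  {"offset":[-0.014,0.061,0.222],"yaw":0},
  {"offset":[-0.014,0.061,0.222],"yaw":0},
  {"offset":[-0.014,0.061,0.222],"yaw":0},
  {"offset":[-0.014,0.061,0.222],"yaw":0},
  {"offset":[-0.014,0.061,0.222],"yaw":0},
  {"offset":[-0.014,0.061,0.222],"yaw":0},
  {"offset":[-0.014,0.061,0.222],"yaw":0},
  {"offset":[-0.014,0.061,0.222],"yaw":0},
  {"offset":[-0.014,0.061,0.222],"yaw":0},
])

```text
time_s: 2.83
eef_pos: [453.2, 137.0, 120.3]
ee_rot: [-0.683, 0.683, -0.183, 0.184]
force: [0.5, 0.5, -0.3]
grip_width: -0.001
```

Run:
```python
from h import *
go((453,138,92))
s,p,R=st()
I=[]
for n,(l,t,w,h) in {"scene":(280,110,130,130),"top":(210,220,130,130)}.items():
    c=ctrl.capture(n); im=cv2.resize(c["img"][t:t+h,l:l+w,::-1],None,fx=3,fy=3,interpolation=2)
    q=proj(c,[p+[0,0,-17],[453,138,72]]); print(n,q.round(1))
    for (u,v),k in zip(q,[(0,0,255),(0,255,0)]): cv2.circle(im,(int((u-l)*3),int((v-t)*3)),3,k,-1)
    I.append(im)
cv2.imwrite("pics/a1.png",np.hstack(I))
```

```text
t 2.8333 pos [453.2 137.  120.3] xdir -30.1 F [ 0.5  0.5 -0.3] w -0.001
offset m [-0.0008  0.0283  0.0008]
scene [[327.1 169.1]
 [327.1 180.7]]
top [[256.8 287.9]
 [258.  288.9]]
```

View pics/a1.png

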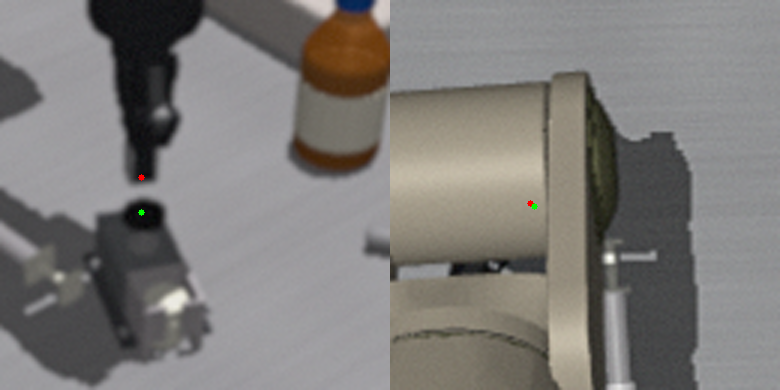

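The scene view shows the fingertips directly above the cap: tips at (327,169), cap at (327,181). I press straight down now.

Request:
jog_arm([
  {"offset":[0,0.01,0.001],"yaw":0},
  {"offset":[0,0.02,0.001],"yaw":0},
  {"offset":[0,0.026,0.001],"yaw":0},
  {"offset":[0,0.029,0.001],"yaw":0},
  {"offset":[0,0.032,0.001],"yaw":0},
  {"offset":[0,0.035,0.001],"yaw":0},
  {"offset":[0,0.038,0.001],"yaw":0},
  {"offset":[0,0.041,0.001],"yaw":0},
  {"offset":[0,0.044,0.001],"yaw":0},
  {"offset":[0,0.047,0.001],"yaw":0},
  {"offset":[0,0.05,0.001],"yaw":0},
  {"offset":[0,0.052,0.001],"yaw":0},
])

```text
time_s: 3.93
eef_pos: [453.6, 137.7, 68.3]
ee_rot: [-0.683, 0.683, -0.183, 0.184]
force: [-4.3, -1.8, 6.6]
grip_width: -0.003
```

Request:
jog_arm([
  {"offset":[0,0.001,0],"yaw":0},
  {"offset":[0,0.002,0],"yaw":0},
  {"offset":[0,0.0025,0],"yaw":0},
])

```text
time_s: 4.18
eef_pos: [453.5, 137.7, 66.1]
ee_rot: [-0.683, 0.683, -0.183, 0.184]
force: [-4.0, -0.5, 6.9]
grip_width: 0.0
```

Request:
jog_arm([
  {"offset":[0,0.0008,0],"yaw":0},
  {"offset":[0,0.0015,0],"yaw":0},
  {"offset":[0,0.0015,0],"yaw":0},
])

```text
time_s: 4.43
eef_pos: [453.6, 137.7, 65.1]
ee_rot: [-0.683, 0.683, -0.183, 0.184]
force: [-3.7, 0.1, 8.3]
grip_width: -0.001
```

Request:
jog_arm([
  {"offset":[0,0.0007,0],"yaw":0},
  {"offset":[0,0.0014,0],"yaw":0},
  {"offset":[0,0.0014,0],"yaw":0},
])

```text
time_s: 4.68
eef_pos: [453.6, 137.7, 64.9]
ee_rot: [-0.683, 0.683, -0.183, 0.184]
force: [-8.4, -1.7, 19.8]
grip_width: -0.001
```

Run:
```python
from h import *
go((453,138,92))
c=ctrl.capture("scene"); cv2.imwrite("pics/p1.png",cv2.resize(c["img"][130:280,250:450,::-1],None,fx=4,fy=4,interpolation=2))
```

```text
t 4.6833 pos [453.6 137.7  64.9] xdir -30.1 F [-8.4 -1.7 19.8] w -0.001
offset m [-0.0006 -0.0271 -0.0001]
```

View pics/p1.png

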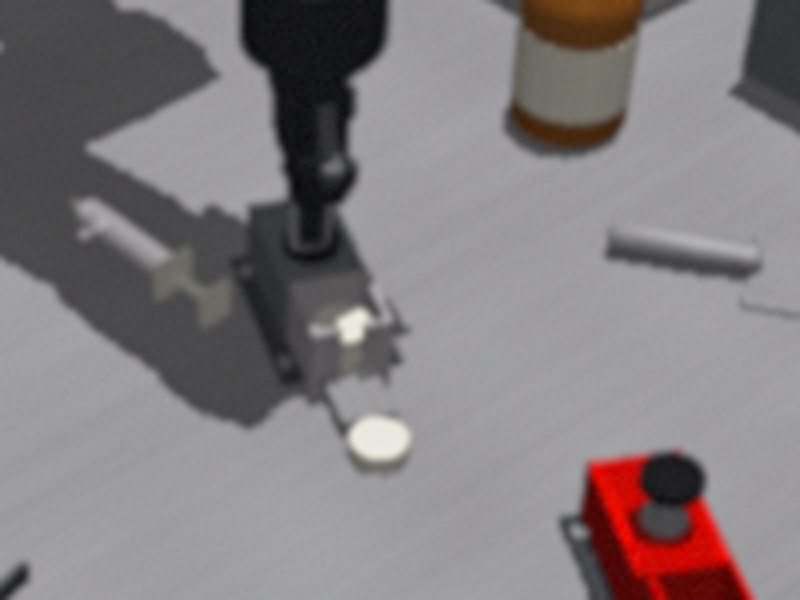

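The plunger is bottomed: tip at z≈48, and force jumped to about 20 N. The disc is out, at crop (378,440), which is scene (344,240). I let the plunger spring back.

Request:
jog_arm([
  {"offset":[0,-0.004,0],"yaw":0},
  {"offset":[0,-0.008,0],"yaw":0},
  {"offset":[0,-0.012,0],"yaw":0},
  {"offset":[0,-0.016,0],"yaw":0},
  {"offset":[0,-0.02,0],"yaw":0},
  {"offset":[0,-0.024,0],"yaw":0},
  {"offset":[0,-0.03,0],"yaw":0},
  {"offset":[0,-0.05,0],"yaw":0},
  {"offset":[0,-0.075,0],"yaw":0},
  {"offset":[0,-0.075,0],"yaw":0},
], fingers=0)

```text
time_s: 5.57
eef_pos: [455.4, 138.0, 144.0]
ee_rot: [0.683, -0.683, 0.18, -0.186]
force: [0.6, -0.3, 0.3]
grip_width: -0.0
```

Run:
```python
from h import *
go((453,138,92))
c=ctrl.capture("scene"); cv2.imwrite("pics/p2.png",cv2.resize(c["img"][130:280,250:450,::-1],None,fx=4,fy=4,interpolation=2))
for r in ctrl.regions_of("scene","disc0")[:3]:
    ys,xs=np.nonzero(r["region"]); print(r["score"],r["box"],xs.mean(),ys.mean(),len(xs))
g=c["img"][228:254,330:360].min(2).astype(int); ys,xs=np.nonzero(g>170); u=(xs.mean()+330,ys.mean()+228); print(u,len(xs),atz(c,u,12),(xs.min()+330,xs.max()+330,ys.min()+228,ys.max()+228))
```

```text
t 5.5667 pos [455.4 138.  144. ] xdir -30.0 F [ 0.6 -0.3  0.3] w -0.0
offset m [-0.0025  0.0519 -0.0014]
0.75 [339.5, 231.3, 351.2, 250.9] 344.53691275167785 241.46979865771812 149
0.57 [133.5, 326.6, 183.0, 391.7] 159.7473233404711 358.56573875802997 2335
(np.float64(344.4236111111111), np.float64(238.65972222222223)) 144 [564.61219428  90.34922781  12.        ] (np.int64(337), np.int64(352), np.int64(233), np.int64(244))
```

View pics/p2.png

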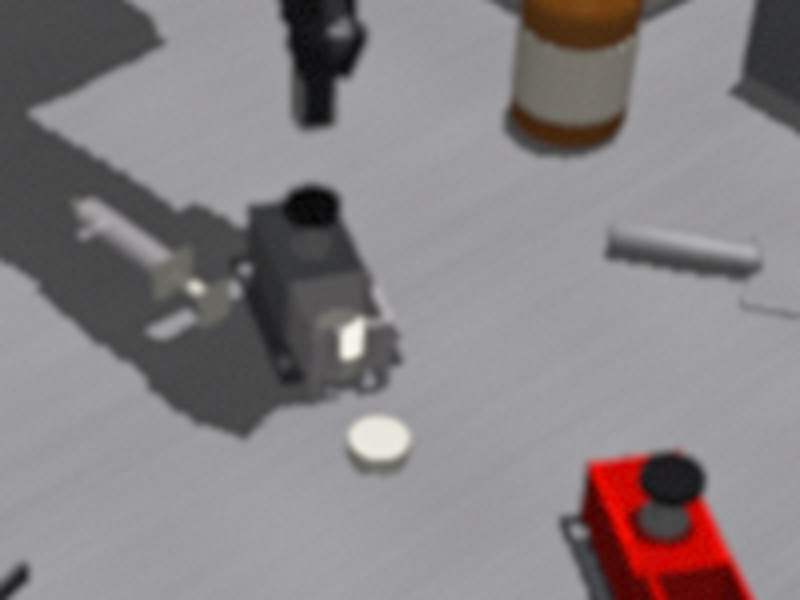

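Run:
```python
from h import *
go((590,127.5,120),-34)
```

```text
t 5.6667 pos [453.9 137.9 140.6] xdir -30.1 F [ 0.  -0.3 -0.3] w 0.002
offset m [0.123  0.0211 0.0592]
yaw 0.069
```

Request:
jog_arm([
  {"offset":[0.04,0.005,0.019],"yaw":0.069},
  {"offset":[0.08,0.01,0.039],"yaw":0.069},
  {"offset":[0.123,0.02,0.059],"yaw":0.069},
  {"offset":[0.123,0.02,0.059],"yaw":0.069},
  {"offset":[0.123,0.05,0.059],"yaw":0.069},
  {"offset":[0.123,0.08,0.059],"yaw":0.069},
  {"offset":[0.123,0.08,0.059],"yaw":0.069},
  {"offset":[0.123,0.08,0.059],"yaw":0.069},
], fingers=0.02)

```text
time_s: 6.33
eef_pos: [589.1, 127.2, 59.6]
ee_rot: [-0.676, 0.677, -0.207, 0.207]
force: [-0.7, 0.2, 1.2]
grip_width: 0.236
```

Run:
```python
from h import *
go((590,127.5,21),-34)
c=ctrl.capture("scene"); cv2.imwrite("pics/p3.png",cv2.resize(c["img"][130:280,270:470,::-1],None,fx=4,fy=4,interpolation=2))
```

```text
t 6.3333 pos [589.1 127.2  59.6] xdir -34.0 F [-0.7  0.2  1.2] w 0.236
offset m [0.0006 0.0386 0.0008]
yaw -0.0
```

View pics/p3.png

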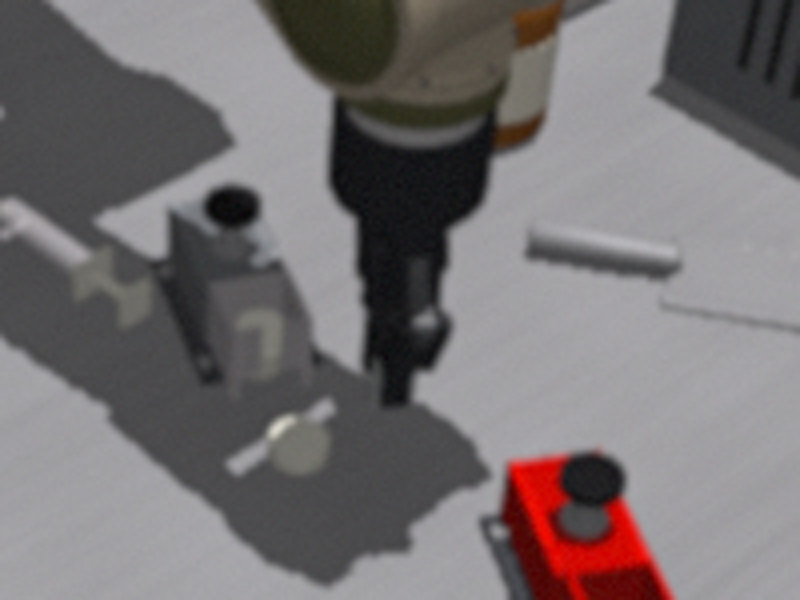

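Request:
jog_arm([
  {"offset":[0,0.015,0.001],"yaw":0},
  {"offset":[0,0.028,0.001],"yaw":0},
  {"offset":[0,0.036,0.001],"yaw":0},
  {"offset":[0,0.0385,0.001],"yaw":0},
  {"offset":[0,0.0385,-0.005],"yaw":0},
  {"offset":[0,0.0385,-0.012],"yaw":0},
  {"offset":[0,0.0385,-0.018],"yaw":0},
  {"offset":[0,0.0385,-0.024],"yaw":0},
  {"offset":[0,0.0385,-0.03],"yaw":0},
  {"offset":[0,0.0385,-0.036],"yaw":0},
  {"offset":[0,0.0385,-0.042],"yaw":0},
  {"offset":[0,0.0385,-0.042],"yaw":0},
])

```text
time_s: 7.38
eef_pos: [566.3, 91.5, 23.1]
ee_rot: [-0.676, 0.676, -0.206, 0.208]
force: [0.1, 1.1, -0.6]
grip_width: 0.237
```

Run:
```python
from h import *
go((590,127.5,21),-34)
c=ctrl.capture("scene"); cv2.imwrite("pics/p4.png",cv2.resize(c["img"][150:300,250:450,::-1],None,fx=4,fy=4,interpolation=2))
```

```text
t 7.3833 pos [566.3  91.5  23.1] xdir -34.1 F [ 0.1  1.1 -0.6] w 0.237
offset m [-0.0006  0.0021  0.0431]
yaw -0.001
```

View pics/p4.png

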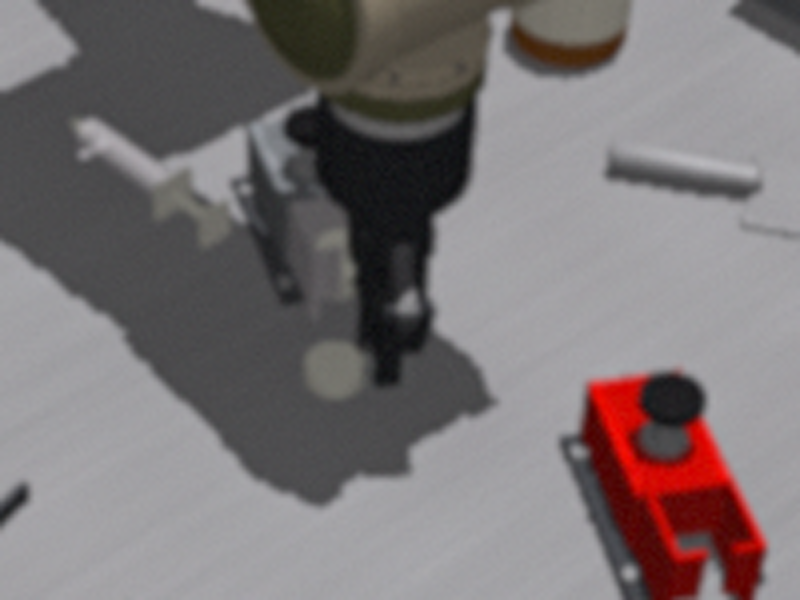

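Run:
```python
from h import *
c=ctrl.capture("scene"); print(atz(c,(333.5,242),12)); 
s,p,R=st(); print(p, R.T@(atz(c,(333.5,242),12)-p))
c=ctrl.capture("top"); cv2.imwrite("pics/p5.png",cv2.resize(c["img"][200:320,230:430,::-1],None,fx=4,fy=4,interpolation=2))
```

```text
[557.57673048  66.50168615  12.        ]
[566.82893906  92.20457436  23.11532112] [  6.68009416  11.12171144 -26.48539345]
```

View pics/p5.png

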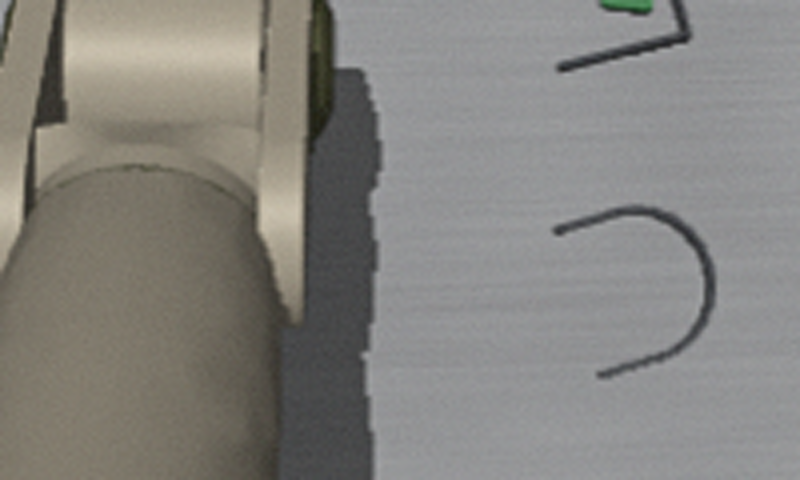

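Request:
jog_arm([
  {"offset":[0,0,0.006],"yaw":0},
  {"offset":[0.006,0.001,0.006],"yaw":0},
  {"offset":[0.006,0.001,0.003],"yaw":0},
  {"offset":[0.006,0.001,-0.001],"yaw":0},
  {"offset":[0.006,0.001,-0.004],"yaw":0},
  {"offset":[0.006,0.001,-0.008],"yaw":0},
  {"offset":[0.006,0.001,-0.013],"yaw":0},
  {"offset":[0.006,0.001,-0.018],"yaw":0},
  {"offset":[0.006,0.001,-0.024],"yaw":0},
  {"offset":[0.006,0.001,-0.03],"yaw":0},
  {"offset":[0.006,0.001,-0.036],"yaw":0},
  {"offset":[0.006,0.001,-0.036],"yaw":0},
])

```text
time_s: 8.53
eef_pos: [551.2, 58.3, 22.1]
ee_rot: [-0.676, 0.676, -0.206, 0.208]
force: [-0.4, 0.7, 0.2]
grip_width: 0.232
```

```bash
cat >> h.py <<'E'
def disc(name,box,thr=120):
    c=ctrl.capture("scene"); out=[]
    for r in ctrl.boxes_of("scene","disc0")[:3]: print(round(r["score"],2),np.round(r["box"],1))
    s,p,R=st(); l,t=box; im=cv2.resize(c["img"][t:t+150,l:l+200,::-1],None,fx=4,fy=4,interpolation=2)
    # predicted cradled disc top outline (green)
    a=np.linspace(0,2*np.pi,60); ctr=p-R[:,2]*23.5; ctr[2]=12
    q=proj(c,ctr+16*np.c_[np.cos(a),np.sin(a),0*a])
    cv2.polylines(im,[np.int32((q+.5-[l,t])*4)],True,(0,255,0),1); cv2.imwrite(name,im)
    print("p",p.round(1),"pred",ctr.round(1),"F",np.round(s["force"],1)); return c
E
python3 - <<'E'
from h import *
disc("pics/p6.png",(250,150))
E
```

```text
0.55 [312.4 238.3 324.4 257.4]
0.5 [134.4 330.4 185.7 394.3]
p [551.8  59.   22.2] pred [538.6  39.5  12. ] F [ 0.1  0.3 -0.3]
```

View pics/p6.png

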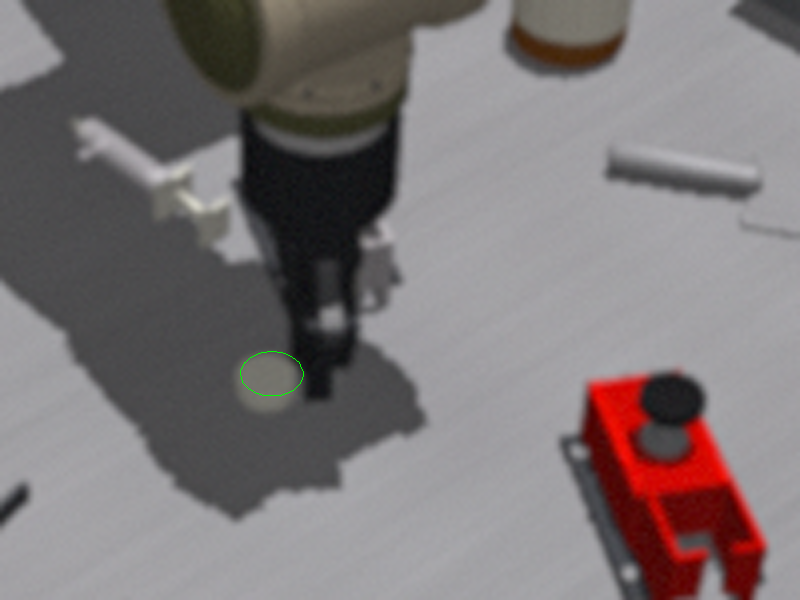

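```bash
cat >> h.py <<'E'
def path():
    h0=np.radians(-124);u0=np.array([np.cos(h0),np.sin(h0)]);D=np.array([538.6,39.5]);O=np.array([489,-146.]);m=np.array([-np.sin(np.radians(15.2)),np.cos(np.radians(15.2))])
    K=np.linalg.solve(np.c_[u0,-m],O-D); X=D+u0*K[0]; A=X-50*u0;B=X+50*(-1)*m
    t=np.linspace(0,1,60)[:,None]; bz=(1-t)**2*A+2*t*(1-t)*X+t*t*B
    pts=np.vstack([np.linspace(D,A,60)[:-1],bz,np.linspace(B,O-2*m,60)[1:]])
    s=np.r_[0,np.cumsum(np.linalg.norm(np.diff(pts,axis=0),axis=1))]
    g=np.gradient(pts,s,axis=0);h=np.arctan2(g[:,1],g[:,0])
    return s,pts,h
def rows(s0,s1,n,z=21.5):
    S,P,H=path(); st_,p,R=st()
    cur=np.arctan2(R[1,0],R[0,0])
    for k in range(1,n+1):
        a=s0+(s1-s0)*k/n; x=np.interp(a,S,P[:,0]);y=np.interp(a,S,P[:,1]);h=np.interp(a,S,np.unwrap(H))
        T=np.array([x-23.5*np.cos(h),y-23.5*np.sin(h),z]); o=R.T@(T-p)/1000
        print(o.round(3),"yaw",round(-(h+np.pi/2-cur),2), "disc",(x.round(),y.round()))
    print("total",S[-1])
E
python3 - <<'E'
from h import *
rows(0,84,12)
E
```

```text
[-0.     0.001 -0.007] yaw -0.0 disc (np.float64(535.0), np.float64(34.0))
[-0.     0.001 -0.014] yaw -0.0 disc (np.float64(531.0), np.float64(28.0))
[-0.     0.001 -0.021] yaw -0.0 disc (np.float64(527.0), np.float64(22.0))
[-0.     0.001 -0.028] yaw -0.0 disc (np.float64(523.0), np.float64(16.0))
[ 0.     0.001 -0.035] yaw -0.0 disc (np.float64(519.0), np.float64(10.0))
[ 0.     0.001 -0.042] yaw -0.0 disc (np.float64(515.0), np.float64(5.0))
[ 0.     0.001 -0.049] yaw -0.0 disc (np.float64(511.0), np.float64(-1.0))
[ 0.     0.001 -0.056] yaw -0.0 disc (np.float64(507.0), np.float64(-7.0))
[ 0.     0.001 -0.063] yaw -0.0 disc (np.float64(503.0), np.float64(-13.0))
[ 0.     0.001 -0.07 ] yaw -0.0 disc (np.float64(499.0), np.float64(-19.0))
[-0.     0.001 -0.077] yaw -0.0 disc (np.float64(496.0), np.float64(-24.0))
[-0.001  0.001 -0.084] yaw -0.05 disc (np.float64(492.0), np.float64(-30.0))
total 206.19371565576893
```

Request:
jog_arm([
  {"offset":[0,0.001,-0.006],"yaw":0},
  {"offset":[0,0.001,-0.013],"yaw":0},
  {"offset":[0,0.001,-0.02],"yaw":0},
  {"offset":[0,0.001,-0.027],"yaw":0},
  {"offset":[0,0.001,-0.034],"yaw":0},
  {"offset":[0,0.001,-0.041],"yaw":0},
  {"offset":[0,0.001,-0.048],"yaw":0},
  {"offset":[0,0.001,-0.055],"yaw":0},
  {"offset":[0,0.001,-0.062],"yaw":0},
  {"offset":[0,0.001,-0.069],"yaw":0},
  {"offset":[0,0.001,-0.074],"yaw":0},
  {"offset":[0,0.001,-0.076],"yaw":0},
])

```text
time_s: 9.63
eef_pos: [508.8, -4.6, 21.1]
ee_rot: [-0.676, 0.676, -0.206, 0.208]
force: [0.2, -0.9, -0.2]
grip_width: 0.235
```

Run:
```python
from h import *
disc("pics/p7.png",(200,170))
rows(76,148,12)
```

```text
0.74 [277.8 241.9 288.5 257.1]
0.61 [327.2 210.6 340.1 223. ]
p [509.1  -4.3  21.2] pred [496.  -23.7  12. ] F [ 0.6 -0.5 -0.5]
[-0.001 -0.    -0.006] yaw -0.04 disc (np.float64(493.0), np.float64(-29.0))
[-0.002 -0.    -0.012] yaw -0.09 disc (np.float64(490.0), np.float64(-34.0))
[-0.002 -0.    -0.018] yaw -0.14 disc (np.float64(487.0), np.float64(-39.0))
[-0.002 -0.    -0.024] yaw -0.19 disc (np.float64(484.0), np.float64(-44.0))
[-0.002 -0.    -0.03 ] yaw -0.25 disc (np.float64(482.0), np.float64(-50.0))
[-0.002 -0.    -0.036] yaw -0.31 disc (np.float64(480.0), np.float64(-56.0))
[-0.001 -0.    -0.042] yaw -0.37 disc (np.float64(479.0), np.float64(-62.0))
[-0.    -0.    -0.049] yaw -0.43 disc (np.float64(478.0), np.float64(-67.0))
[ 0.001 -0.    -0.055] yaw -0.49 disc (np.float64(477.0), np.float64(-73.0))
[ 0.003 -0.    -0.06 ] yaw -0.55 disc (np.float64(476.0), np.float64(-79.0))
[ 0.005 -0.    -0.066] yaw -0.6 disc (np.float64(476.0), np.float64(-85.0))
[ 0.007 -0.    -0.072] yaw -0.66 disc (np.float64(476.0), np.float64(-91.0))
total 206.19371565576893
```

View pics/p7.png

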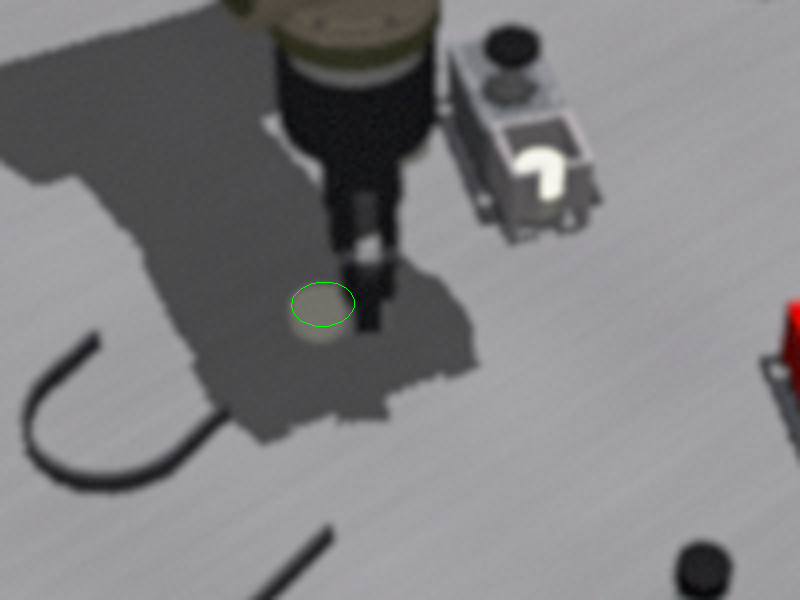

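The disc sits in the cradle where predicted, at crop (320,308), so I continue through the bend.

Request:
jog_arm([
  {"offset":[-0.001,0,-0.006],"yaw":-0.04},
  {"offset":[-0.002,0,-0.012],"yaw":-0.09},
  {"offset":[-0.002,0,-0.018],"yaw":-0.14},
  {"offset":[-0.002,0,-0.024],"yaw":-0.19},
  {"offset":[-0.002,0,-0.03],"yaw":-0.25},
  {"offset":[-0.002,0,-0.036],"yaw":-0.31},
  {"offset":[-0.001,0,-0.042],"yaw":-0.37},
  {"offset":[0,0,-0.049],"yaw":-0.43},
  {"offset":[0.001,0,-0.055],"yaw":-0.49},
  {"offset":[0.003,0,-0.06],"yaw":-0.55},
  {"offset":[0.005,0,-0.065],"yaw":-0.6},
  {"offset":[0.005,0,-0.066],"yaw":-0.62},
])

```text
time_s: 10.73
eef_pos: [476.5, -62.2, 21.2]
ee_rot: [-0.706, 0.708, 0.011, -0.008]
force: [-0.4, 1.1, -0.2]
grip_width: 0.233
```

Run:
```python
from h import *
disc("pics/p8.png",(180,190))
rows(143,207,10)
```

```text
0.74 [243.6 248.1 258.2 267. ]
0.56 [328.4 211.6 340.3 225.2]
p [476.4 -61.7  21.1] pred [476.9 -85.2  12. ] F [-0.3  0.3 -0.2]
[-0.002 -0.    -0.008] yaw -0.05 disc (np.float64(477.0), np.float64(-93.0))
[-0.003 -0.    -0.014] yaw -0.11 disc (np.float64(477.0), np.float64(-99.0))
[-0.003 -0.    -0.021] yaw -0.17 disc (np.float64(478.0), np.float64(-105.0))
[-0.003 -0.    -0.027] yaw -0.22 disc (np.float64(480.0), np.float64(-112.0))
[-0.002 -0.    -0.033] yaw -0.24 disc (np.float64(481.0), np.float64(-118.0))
[-0.   -0.   -0.04] yaw -0.24 disc (np.float64(483.0), np.float64(-124.0))
[ 0.001 -0.    -0.046] yaw -0.24 disc (np.float64(485.0), np.float64(-130.0))
[ 0.003 -0.    -0.052] yaw -0.24 disc (np.float64(486.0), np.float64(-136.0))
[ 0.004 -0.    -0.058] yaw -0.24 disc (np.float64(488.0), np.float64(-143.0))
[ 0.005 -0.    -0.064] yaw -0.24 disc (np.float64(490.0), np.float64(-148.0))
total 206.19371565576893
```

View pics/p8.png

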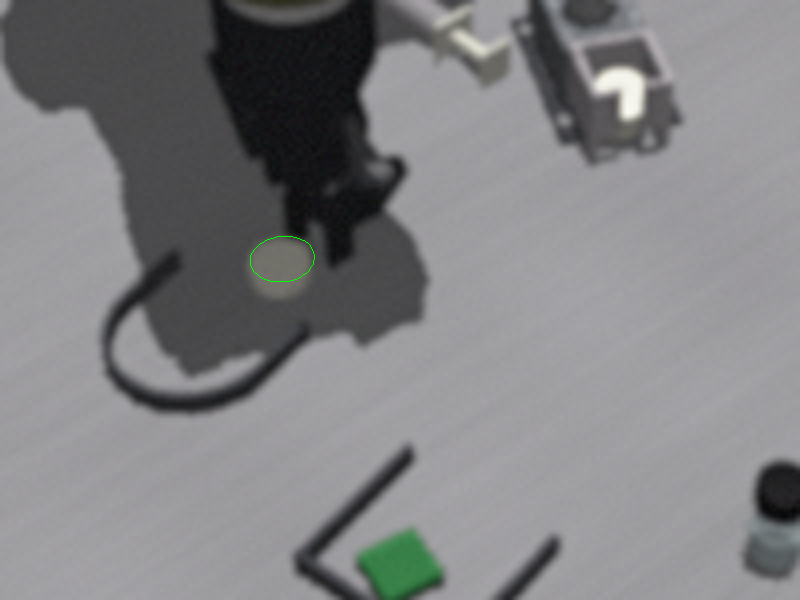

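Request:
jog_arm([
  {"offset":[-0.002,0,-0.007],"yaw":-0.05},
  {"offset":[-0.003,0,-0.014],"yaw":-0.11},
  {"offset":[-0.003,0,-0.021],"yaw":-0.17},
  {"offset":[-0.003,0,-0.027],"yaw":-0.22},
  {"offset":[-0.002,0,-0.033],"yaw":-0.24},
  {"offset":[0,0,-0.039],"yaw":-0.24},
  {"offset":[0.001,0,-0.045],"yaw":-0.24},
  {"offset":[0.003,0,-0.051],"yaw":-0.24},
  {"offset":[0.004,0,-0.056],"yaw":-0.24},
  {"offset":[0.005,0,-0.06],"yaw":-0.24},
  {"offset":[0.005,0,-0.062],"yaw":-0.24},
  {"offset":[0.005,0,-0.062],"yaw":-0.24},
])

```text
time_s: 11.83
eef_pos: [482.9, -123.9, 21.2]
ee_rot: [-0.7, 0.702, 0.094, -0.092]
force: [-0.3, -0.2, 0.5]
grip_width: 0.228
```

Run:
```python
from h import *
disc("pics/p9.png",(170,190))
s,p,R=st(); m=np.array([-np.sin(np.radians(15.2)),np.cos(np.radians(15.2)),0]); print("retreat",(R.T@m*.03).round(3))
```

```text
0.52 [326.  210.8 338.8 222.1]
0.48 [220.5 267.5 235.3 284.2]
p [ 482.8 -123.4   21.2] pred [ 489.  -146.1   12. ] F [ 0.9  0.4 -0.2]
retreat [-0.   -0.    0.03]
```

View pics/p9.png

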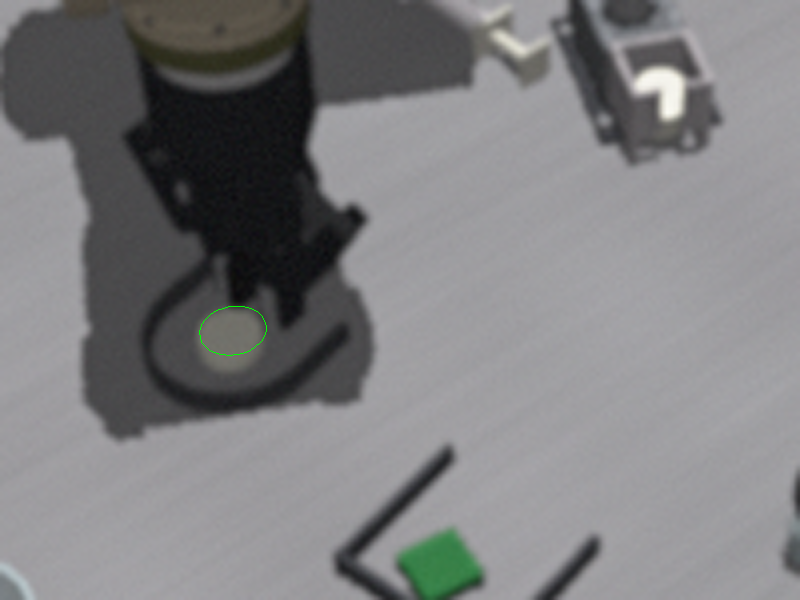

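The disc is inside the pen at crop (232,338). I back off, lift and move clear toward the start side, high above the bench.

Request:
jog_arm([
  {"offset":[0,0,0.004],"yaw":0},
  {"offset":[0,0,0.01],"yaw":0},
  {"offset":[0,-0.02,0.014],"yaw":0},
  {"offset":[0,-0.05,0.014],"yaw":0},
  {"offset":[0,-0.09,0.014],"yaw":0},
  {"offset":[0,-0.13,0.014],"yaw":0},
  {"offset":[0,-0.16,0.014],"yaw":0},
  {"offset":[0,-0.19,0.014],"yaw":0},
  {"offset":[0,-0.2,0.014],"yaw":0},
])

```text
time_s: 12.68
eef_pos: [479.4, -109.4, 225.4]
ee_rot: [-0.699, 0.703, 0.096, -0.091]
force: [0.7, -0.0, 0.6]
grip_width: 0.235
```

Run:
```python
from h import *
go((350,-330,240))
```

```text
t 12.6833 pos [ 479.4 -109.4  225.4] xdir 15.2 F [ 0.7 -0.   0.6] w 0.235
offset m [-0.1825 -0.0149 -0.1791]
```

Request:
jog_arm([
  {"offset":[-0.182,-0.015,-0.179],"yaw":0},
  {"offset":[-0.182,-0.015,-0.179],"yaw":0},
  {"offset":[-0.182,-0.015,-0.179],"yaw":0},
  {"offset":[-0.182,-0.015,-0.179],"yaw":0},
  {"offset":[-0.182,-0.015,-0.179],"yaw":0},
  {"offset":[-0.182,-0.015,-0.179],"yaw":0},
  {"offset":[-0.182,-0.015,-0.179],"yaw":0},
  {"offset":[-0.182,-0.015,-0.179],"yaw":0},
  {"offset":[-0.182,-0.015,-0.179],"yaw":0},
])

```text
time_s: 13.43
eef_pos: [350.6, -329.0, 239.4]
ee_rot: [-0.7, 0.702, 0.096, -0.091]
force: [-0.1, 0.4, 0.1]
grip_width: 0.233
```

Run:
```python
from h import *
C={n:ctrl.capture(n) for n in("scene","top")}
for n,(l,t,w,h) in {"scene":(190,170,180,135),"top":(230,150,200,150)}.items():
    cv2.imwrite(f"pics/f_{n}.png",cv2.resize(C[n]["img"][t:t+h,l:l+w,::-1],None,fx=4,fy=4,interpolation=2))
for n in C:
    for r in ctrl.regions_of(n,"disc0")[:2]:
        ys,xs=np.nonzero(r["region"]); print(n,round(r["score"],2),np.round(r["box"],1),atz(C[n],(xs.mean(),ys.mean()),6).round(1))
```

```text
scene 0.64 [221.7 268.  237.3 284.2] [ 489.2 -149.5    6. ]
scene 0.63 [326.9 209.1 339.9 221.8] [491.1 135.3   6. ]
top 0.69 [263.  262.4 276.6 274. ] [505.6 119.    6. ]
top 0.49 [381.1 262.3 396.1 280.1] [ 489.3 -147.1    6. ]
```

View pics/f_scene.png

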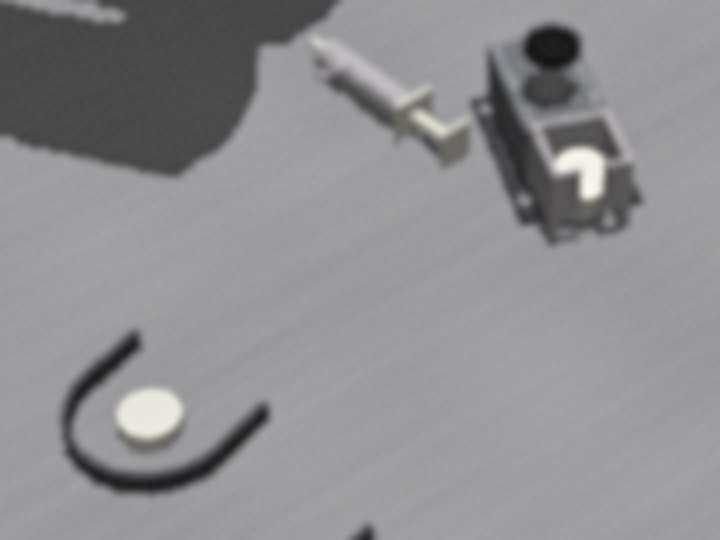

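View pics/f_top.png

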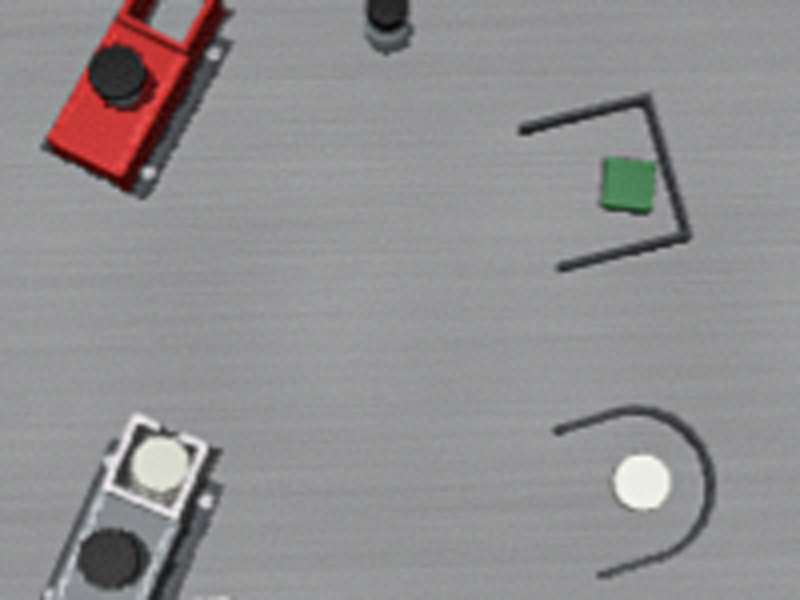

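Both views show the disc flat and well inside the rounded pen: top crop (642,482), scene crop (150,415). The other discs are still in the magazine, the plunger is up and nothing else looks moved.

```bash
python3 -c "
from rig import ctrl; print(ctrl.finish_job())"
```

```text
the job is handed in; nothing more can be done
None
```

The job is done and handed in at about 13.5 s. I pressed the grey dispenser's plunger once to its stop, where the fingertips stood at z≈48 and the force rose to about 20 N, then let it spring back up. That released one disc. I pushed it with the lowered, slightly parted fingertips into the rounded pen, then lifted clear and moved away.

**Disc position:** the last pictures put the disc lying flat at about (489, -148). The fitted pen centre is (489, -146), so it is wholly inside the walls. The two views agree to about 2–3 mm.

**Everything else:** the plunger is up, the remaining discs are still in the magazine, and the pens, green block, syringe and red look-alike appear unmoved.

**Disagreements:** early in the push one reading put the disc 6.7 mm off-centre between the fingers. It was probably biased because the disc's side showed in the shadow. I shifted the fingers 6 mm, and the later pictures showed the disc centred. The two cameras also differed by about 4 mm on the plunger cap.

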